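Seat the dovetail template on its three-ball mount

ROBOT

A 6-joint arm with a two-finger parallel gripper is mounted at the origin on the work surface. World frame = base frame: x ahead of the robot, y to its left, z up, the work surface at z = 0. Lengths are in m, angles in rad, forces in N, time in s.
With the tool pointing down it reaches from about 0.35 to 0.875 m from the base axis. Payload 4.2 kg.
Tool frame: the origin (TCP) lies midway between the tips of the shut fingers; the grasp point (between the pads) lies 19 mm behind it (arm.grip_depth is the distance from the TCP to the grasp point, in m); z points along the fingers, y is the line along which they close (so a half turn about z gives the same grasp; the last joint's range is limited). The gripper opens to 85 mm and grips with 20 to 120 N. Pads are 22 mm wide; open, the fingers measure 114 mm over their backs; the gripper's body (76 mm by 85 mm) begins 54 mm behind the grasp point. The pads swing forward as they close: fully open they stand 13 mm farther back than shut.
Start: joints at [-1.088, 0.385, 0.008, 0, -1.194, -0.259], TCP at [0.139, -0.609, 0.231] pointing down, gripper open.
Joint ranges: [-3.14, 3.14], [-1.21, 2.06], [-1.07, 1.41], [-3.16, 2.05], [-2.99, -0.16], [-3.1, 3.1]. Speed limits (rad/s): [2.79, 2.79, 3.14, 3.14, 3.14, 3.14].

INTERFACE

Orientations are given as a rotation vector (axis times angle).
In Python, from workcell import arm, imaging gives the robot as it stands. Calls block until the motion is done:
- arm.goto(position, orientation): joint-space move of the TCP to a pose.
- arm.line_to(position, attitude=None, vel=0.15, f_stop=None): straight line of the TCP; attitude=None keeps the orientation; vel is the mean speed in m/s. With f_stop (N) it stops when the force on the tool has changed by that much, and returns True; else False.
- arm.set_joints(angles): joint-space move.
- arm.gripper_to(opening, newtons=None): finger opening in m; newtons is the grip in N (None keeps the last); returns when the fingers have stopped.
- arm.pause(seconds).
- arm.solve_ik(position, orientation): joint angles nearest the present ones, or None.
- arm.sense(): the state.
- imaging.read_camera(name): name is "scene" or "top" or "wrist"; returns a dict with "img" (420x560x3 uint8, red, green, blue), "K" (3x3 intrinsics, pixels), "T" (4x4, takes a point from camera to world coordinates); the wrist camera has in their place "tool_from_camera" (4x4, takes a point from camera to tool coordinates, whose origin is the TCP and whose axes are the flange's). Camera axes: x right, y down, z forward; pixel columns grow to the right and rows downward; lengths in m; the calibration is good to about 2 mm. A picture is of the moment at which its call begins: read the wrist's pose just before it. There is no depth.
A pose or a line that the arm cannot do raises arm.PlanningError and nothing moves.
- arm.close_job(): hands the job in; it is judged then, once.
Trained networks look in the newest picture that a camera, given by its name, has taken for a name from the list of things; names that differ only in an ending like _2 or _b are one class to them, and where a whole thing is asked for, a point or a joint stands for the part that bears it (a point fixed in the world has none). Each returns a list of dicts, best first, with "p" (0 to 1); they miss things now and then, are a little off and sometimes report something else, mostly with a low value. They report only what shows in the picture. A call takes as long as a camera call. They do not tell look-alikes from the thing itself.
- imaging.look_for(name, camera): "bbox" ([left, top, width, height] in pixels, round what is visible of it).
- imaging.place_of(name, camera): "centre" ([column, row] in pixels: a listed point, or the origin of a listed thing).
The state is a dict: "t": time; "qpos": joint angles; "dq": joint speeds; "joint_torque": joint torques, N m; "tcp_pos": TCP position; "orientation": TCP orientation; "ft_force": force on the tool from outside, world axes, zero at the start; "ft_torque": the same for the moment, N m; "finger_gap": finger opening in m; "gripper_force": force on a finger pad.
Only numpy, scipy, OpenCV 4.12 (cv2) and the standard library are available. Lean on these libraries where they do the work, as an engineer would, in place of code of your own. Each camera call takes 0.05 s, during which the arm holds its last target. There are 200 camera calls.

TASK

Lift the comb-edged template plate off its wooden rest and set it on the three-ball mount, comb on the same side as the mount's pair of balls, pressing it through the sprung catch until it sits fully home and level on all three balls. Let go of it, then bed it by pushing straight down on the flat top of its grip with the closed fingertips, a steady 15 N or so for a second, and back away; never lean on it with more than 25 N. Leave everything else on the bench where it is.

Things in the scene. Friction and masses are not known exactly. Their poses are not given: they have to be found in the camera images.
- plate: Aluminium dovetail template 110 mm (x) by 116 mm (y), 8 mm thick, 0.34 to 0.53 kg, with a comb of five 15 mm teeth along its -x edge. Origin: centre of the underside; x away from the comb, z up. Three radial 90-degree V-grooves below, 22 mm long, reaching 8.5 mm down, at (-30, 38), (-30, -38), (40, 0) mm. At the start level on the rest, origin 38.5 mm above the bench
- plate_grip (a point): Centre of the flat top of the plate's upright wooden grip, 50 mm above the plate's origin. The grip is 56 mm along the plate's x, 24 mm along y (pinch it across y) and rises from the plate's top face, 8 mm above the origin
- plate_stud (a point): Centre of the 18 mm steel ball stud on an 8 mm stem under the plate, 18 mm below the plate's origin
- rest: Fixed beech rest, 124 x 120 mm, top 30 mm above the bench, with a 38 mm wide slot along its y for the stud. The plate lies on it with the edges of its V-grooves. Origin: centre of its underside
- mount: Fixed wooden base board 190 (x) x 170 (y) x 15 mm with three 14 mm steel balls on posts, ball centres 36 mm above the bench at (-30, 38), (-30, -38) and (40, 0) mm: the pair stands at -x. Yaw within 0.4 rad of the world's. Let go near home, the plate is centred by its V-grooves, but friction can leave it a little askew until it is pushed down. Origin: centre of the board's underside, on the bench
- mount_catch (a point): Middle of the sprung catch, 31 mm above the bench: two brass rollers (8 mm thick, lying along the mount's x) sprung together across y, 15 mm clear apart. The stud must be pushed down between them. They meet it about 9 mm before home and resist with up to some 12 N (the plate's weight helps) until 3 mm before home, then pull the plate down with about 5 N
- mount_home (a point): Where the plate's origin must come to lie: on the mount's axis, 46 mm above its origin. Seated, the plate's axes agree with the mount's and the grip's top is 96 mm above the bench
- pencil: round pencil, 8 mm thick, 150 mm long, lying between the rest and the mount; origin: middle of its underside; leave it alone
- sanding_block: cork block 100 x 60 x 32 mm lying near the robot; origin: middle of its underside; leave it alone
- hammer: claw hammer lying at the far side; origin: on its handle, underneath; leave it alone
- square: try square, wooden stock 140 mm, steel blade 200 mm, lying at the far right; origin: under the middle of the stock; leave it alone
- offcut: timber offcut 200 x 90 x 45 mm at the left; origin: middle of its underside; leave it alone
- folding_rule: folded carpenter's rule 230 x 22 x 16 mm at the left; origin: middle of its underside; leave it alone
- glue: white glue bottle 60 mm across, 170 mm tall, at the right; origin: middle of its underside; leave it alone
- screwdriver: screwdriver with a dark wooden handle, 220 mm long, at the right; origin: underneath, on its axis; leave it alone
There are look-alikes about, which are no part of the job. Of the things that look like the plate, the largest one is meant.

How it is judged:
On the way, in this order (a step that is already met when the one before it is completed fails the run):
1. the plate is lifted clear of its rest (underside at least 80 mm above the bench) (height (world z) of plate above 0.08 m), for 0.2 s.
2. the plate sits home on the balls while the fingers push it down steadily with 10 to 25 N (contact force of the fingers on the plate, so without pinching it) for 0.5 s (distance between plate and mount_home below 0.002 m and angle between the x axis of plate and the x axis of mount, either way round below 0.035 rad and angle between plate's own z axis and vertical below 0.02 rad and contact force between the fingers and plate between 10 and 25 N), for 0.5 s.
At the end, for the whole second after the job is handed in: The plate is at rest and let go on the mount, its origin within 2 mm of mount_home, level within 0.02 rad and its x axis along the mount's within 0.035 rad (distance between plate and mount_home below 0.002 m and angle between the x axis of plate and the x axis of mount, either way round below 0.035 rad and angle between plate's own z axis and vertical below 0.02 rad and linear speed of plate below 0.01 m/s); the robot touches nothing.
It fails at once if the plate is pressed on the mount too hard: contact forces of balls and rollers, summed, above 85 N, that is a push of well over 25 N (contact force between plate and mount above 85 N).
It fails at once if one of the other things on the bench is moved more than 30 mm (distance of any of pencil, sanding_block, hammer, square, offcut, folding_rule, glue, screwdriver from where it was at the start of the episode above 0.03 m).
It also fails if it takes over 62 s, if anything falls off the work surface, if the arm or the gripper's body presses on something with over 40 N, if the wrist force passes 120 N, or if a joint passes its speed limit or range.

## Working session

There is one attempt and no reset: what is moved stays moved. The work goes in short steps, each a Python script; the robot and the scene stay as the last script left them, time stands still between calls to the robot, and variables do not carry over. Pictures are saved under pics/ and viewed, at most 10 in all, crops included, and the job is handed in when it is done.

```bash
mkdir -p pics
cat > h.py <<'E'
import numpy as np, cv2
from workcell import arm, imaging
from scipy.spatial.transform import Rotation as R
def ray(c,px):
    d=c["T"][:3,:3]@np.linalg.solve(c["K"],[px[0],px[1],1.]); return c["T"][:3,3],d
def at_z(c,px,z):
    o,d=ray(c,px); return o+d*(z-o[2])/d[2]
def proj(c,P):
    T=np.linalg.inv(c["T"]); p=T[:3,:3]@np.asarray(P,float)+T[:3,3]; q=c["K"]@p; return q[:2]/q[2]
def wrist():
    s=arm.sense(); c=imaging.read_camera("wrist"); T=np.eye(4)
    T[:3,:3]=R.from_rotvec(s["orientation"]).as_matrix(); T[:3,3]=s["tcp_pos"]
    c["T"]=T@np.array(c["tool_from_camera"]); return c
def save(c,n): cv2.imwrite("pics/"+n,np.ascontiguousarray(c["img"][:,:,::-1]))
E
python3 - <<'E'
from h import *
np.set_printoptions(precision=3,suppress=True)
Z={"plate":.0385,"plate_grip":.0885,"plate_stud":.0205,"rest":0,"mount":0,"mount_catch":.031,"mount_home":.046,"pencil":0,"glue":0,"sanding_block":0}
for n in ("top","scene"):
    c=imaging.read_camera(n); save(c,n+".png"); print(n,c["T"][:3,3])
    for k in Z:
        for r in imaging.place_of(k,n)[:4]: print(k,round(r["p"],2),np.array(r["centre"]),at_z(c,r["centre"],Z[k])[:2])
    for r in imaging.look_for("plate",n): print("bbox",r)
print(arm.sense()["t"])
E
```

```text
top [0.369 0.005 1.284]
plate 0.87 [194.2 174. ] [0.695 0.276]
plate 0.64 [199.  231.6] [0.519 0.259]
plate_grip 0.75 [227.5 284. ] [0.364 0.168]
plate_grip 0.7 [191.7 170.9] [0.692 0.273]
plate_grip 0.57 [195.  229.5] [0.519 0.261]
plate_stud 0.88 [201.3 233.9] [0.514 0.256]
plate_stud 0.77 [195.9 178.4] [0.686 0.275]
plate_stud 0.6 [225.6 289.9] [0.347 0.182]
mount 0.96 [352.9 209.1] [ 0.584 -0.206]
mount_catch 0.87 [355.4 208.1] [ 0.582 -0.208]
mount_catch 0.66 [201.6 233.6] [0.514 0.253]
mount_home 0.73 [199.5 232.4] [0.516 0.256]
mount_home 0.61 [358.1 206.7] [ 0.583 -0.214]
pencil 0.63 [357.4 208.4] [ 0.586 -0.22 ]
pencil 0.57 [287.7 202.3] [ 0.609 -0.006]
glue 0.64 [434.1 287.6] [ 0.342 -0.436]
sanding_block 0.73 [287.8 272.1] [ 0.396 -0.002]
bbox {'bbox': [174.3, 212.4, 50.2, 46.2], 'p': 0.76}
bbox {'bbox': [210.9, 267.5, 31.6, 30.7], 'p': 0.63}
bbox {'bbox': [183.0, 160.9, 27.4, 29.7], 'p': 0.63}
scene [ 1.036 -0.746  0.989]
plate 0.95 [293.5 176.2] [0.507 0.252]
plate 0.93 [243.1 176. ] [0.369 0.169]
plate 0.73 [353.7 199.2] [0.716 0.253]
plate 0.62 [100.1 318.2] [ 0.371 -0
[... 220 characters left out ...]
.282]
plate_stud 0.66 [241.  180.5] [0.363 0.165]
plate_stud 0.61 [349.3 196.3] [0.693 0.277]
rest 0.77 [299.9 179.3] [0.511 0.29 ]
rest 0.35 [238.4 371.2] [ 0.715 -0.367]
mount 0.81 [231.9 293.3] [ 0.581 -0.2  ]
mount_catch 0.72 [229.  288.8] [ 0.581 -0.21 ]
mount_home 0.7 [231.1 283.1] [ 0.582 -0.201]
pencil 0.42 [281.4 252.7] [ 0.62  -0.015]
glue 0.85 [ 97.8 318.1] [ 0.339 -0.433]
sanding_block 0.83 [217.6 217.5] [0.385 0.005]
bbox {'bbox': [271.5, 157.7, 49.2, 32.3], 'p': 0.97}
bbox {'bbox': [341.2, 182.1, 22.0, 28.0], 'p': 0.8}
bbox {'bbox': [227.5, 164.2, 31.5, 27.5], 'p': 0.73}
bbox {'bbox': [311.0, 131.5, 58.0, 30.9], 'p': 0.43}
bbox {'bbox': [247.4, 129.7, 63.4, 5.8], 'p': 0.25}
1.2
```

View pics/top.png

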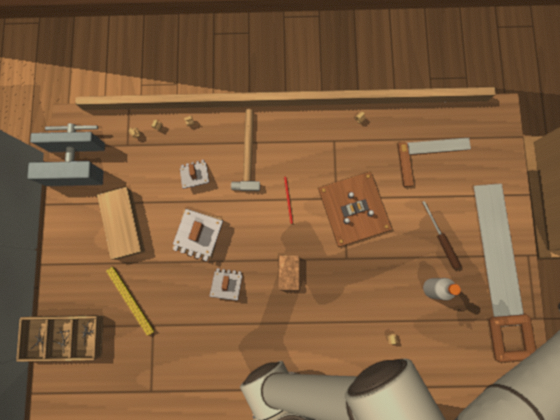

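View pics/scene.png

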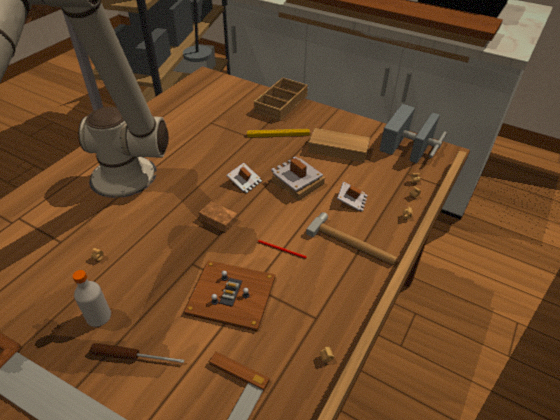

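Three plate-like things in the top view: (194,174), (199,233) and (226,285). The one at (199,233) is the largest (50x46 px box, against about 30 px) and the only one on a rest, so it is the one meant. Its comb is on the lower (-x) edge. The mount is at (354,209) with its ball pair on the lower side. Next I confirm with wrist views from above.

```bash
cat >> h.py <<'E'
def down(a): return (R.from_euler('z',a)*R.from_euler('x',np.pi)).as_rotvec()
E
python3 - <<'E'
from h import *
np.set_printoptions(precision=4,suppress=True)
s=arm.sense(); print(s["orientation"],R.from_rotvec(s["orientation"]).as_matrix())
p=np.array(s["tcp_pos"]); arm.line_to([p[0],p[1],.33],vel=.3)
c=wrist(); print(np.array(c["tool_from_camera"]),c["K"])
def view(n,xy,yaw,pts):
    for a in (yaw,yaw+np.pi,yaw-np.pi):
        if arm.solve_ik([*xy,.33],down(a)) is not None: break
    t=np.array(c["tool_from_camera"])[:3,3]; off=R.from_rotvec(down(a)).as_matrix()@t
    arm.goto([xy[0]-off[0],xy[1]-off[1],.33],down(a)); arm.pause(.2)
    w=wrist(); save(w,n+".png"); print(n,a,arm.sense()["qpos"],w["T"][:3,3],"t",arm.sense()["t"])
    np.savez("pics/"+n,T=w["T"],K=w["K"])
    for k,z in pts.items():
        for r in imaging.place_of(k,"wrist")[:3]: print(k,round(r["p"],2),np.array(r["centre"]),at_z(w,r["centre"],z)[:2])
view("w_mount",[.582,-.208],.27,{"mount":0,"mount_catch":.031,"mount_home":.046})
view("w_plate",[.515,.257],-.27,{"plate":.0385,"plate_grip":.0885,"rest":0})
E
python3 -c "
import cv2
for n in ('w_mount','w_plate'):
    i=cv2.imread('pics/%s.png'%n); cv2.imwrite('pics/%s_b.png'%n,cv2.resize(i,(800,600),interpolation=2))"
```

```text
[ 0.3508 -3.1219 -0.0001] [[-0.9751 -0.222  -0.    ]
 [-0.222   0.9751  0.0001]
 [ 0.      0.0001 -1.    ]]
[[ 0.0007 -0.9646 -0.2637  0.067 ]
 [ 1.      0.0007  0.0004  0.0005]
 [-0.0002 -0.2637  0.9646 -0.1421]
 [ 0.      0.      0.      1.    ]] [[314.4276   0.     279.8094]
 [  0.     314.4276 205.5702]
 [  0.       0.       1.    ]]
w_mount 0.27 [-0.1247  0.2279  0.0293  0.     -1.3723  1.9645] [ 0.5811 -0.2078  0.472 ] t 3.925
mount 0.85 [281.4 117.7] [ 0.5838 -0.2093]
mount_catch 0.79 [283.8 119.2] [ 0.5826 -0.2128]
mount_home 0.97 [279.6 116.8] [ 0.584  -0.2066]
w_plate -0.27 [ 0.855   0.1623 -0.0537  0.     -1.3549  0.4448] [0.5149 0.2574 0.4721] t 6.1583
plate 0.66 [352.7 211.5] [0.3637 0.1905]
plate 0.59 [275.9 118.5] [0.5172 0.2621]
plate_grip 0.96 [362.9 208.5] [0.3816 0.185 ]
plate_grip 0.77 [270.2 122.2] [0.5147 0.2692]
```

View pics/w_mount_b.png

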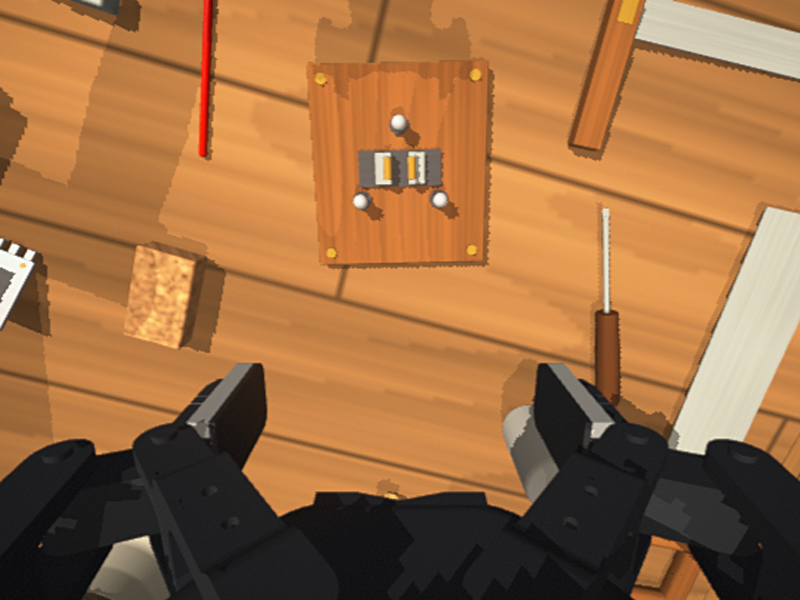

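View pics/w_plate_b.png

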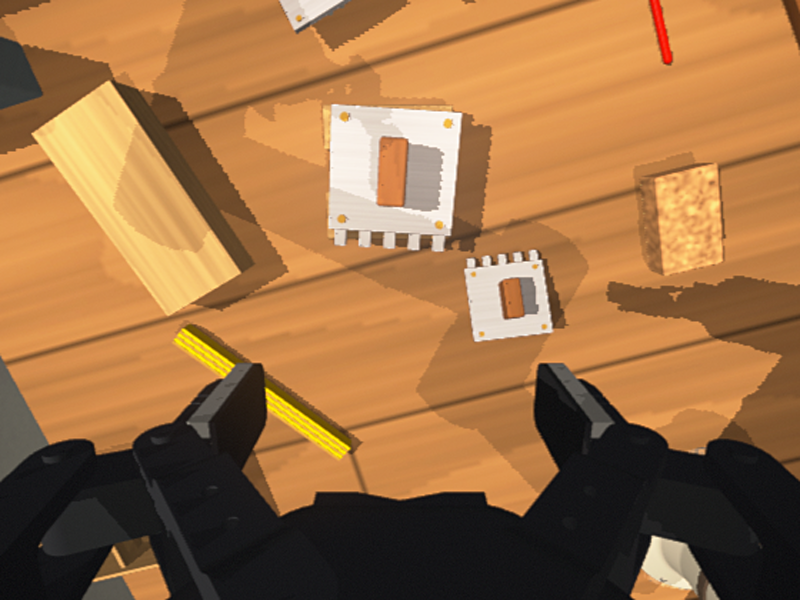

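The wrist view shows the large plate at enlarged (393,170) on its beech rest, comb at the lower edge. The small look-alikes are at (508,298) and (315,10). On the mount, the balls are at (399,122), (361,201) and (440,200), with the pair at the lower (-x) side. Now I measure these precisely.

```bash
cat > m.py <<'E'
from h import *
np.set_printoptions(precision=4,suppress=True)
def load(n):
    z=np.load("pics/"+n+".npz"); return dict(T=z["T"],K=z["K"]),cv2.imread("pics/"+n+".png")
def blobs(mask,lo,hi):
    n,l,s,c=cv2.connectedComponentsWithStats(mask.astype(np.uint8)); return [(s[i,4],c[i],l==i) for i in range(1,n) if lo<s[i,4]<hi]
if __name__=="__main__":
    w,i=load("w_mount"); h=cv2.cvtColor(i,cv2.COLOR_BGR2HSV)
    P=[]
    m=np.zeros(h.shape[:2],bool)
    m[60:160,230:330]=((h[:,:,1]<60)&(h[:,:,2]>90))[60:160,230:330]
    for a,c,_ in blobs(m,20,400): print("blob",a,c,at_z(w,c,.036)[:2])
    w,i=load("w_plate"); h=cv2.cvtColor(i,cv2.COLOR_BGR2HSV)
    m=np.zeros(h.shape[:2],bool)
    m[88:150,255:296]=(h[:,:,1]>110)[88:150,255:296]
    for a,c,l in blobs(m,150,5000):
        r=cv2.minAreaRect(np.argwhere(l)[:,::-1].astype(np.float32)); b=np.array([at_z(w,q,.0885)[:2] for q in cv2.boxPoints(r)])
        print("grip",a,c,at_z(w,c,.0885)[:2],"box ctr",b.mean(0)); print(cv2.boxPoints(r)); print(b,np.diff(b,axis=0),np.linalg.norm(np.diff(b,axis=0),axis=1))
    m=np.zeros(h.shape[:2],bool); m[60:185,215:335]=((h[:,:,1]<60)&(h[:,:,2]>100))[60:185,215:335]
    for a,c,l in blobs(m,1000,20000):
        r=cv2.minAreaRect(np.argwhere(l)[:,::-1].astype(np.float32)); b=np.array([at_z(w,q,.0465)[:2] for q in cv2.boxPoints(r)])
        print("plate",a,b.mean(0),np.diff(b,axis=0),np.linalg.norm(np.diff(b,axis=0),axis=1))
    # brass screws on plate (clicked, enlarged px)
    for q in ((345,117),(448,124),(342,219),(442,225)): print(at_z(w,np.array(q)*.7,.0465)[:2])
E
python3 m.py
```

```text
blob 105 [278.5333  86.181 ] [ 0.6207 -0.195 ]
blob 99 [252.5657 140.0202] [ 0.545  -0.1792]
blob 102 [307.0392 139.0196] [ 0.566  -0.2502]
grip 929 [274.2799 119.7933] [0.5161 0.2638] box ctr [0.5155 0.2641]
[[262.9261 143.1829]
 [265.9144  95.3697]
 [285.4631  96.5914]
 [282.4747 144.4047]]
[[0.4937 0.2843]
 [0.5448 0.2657]
 [0.5375 0.2443]
 [0.486  0.2621]] [[ 0.0512 -0.0186]
 [-0.0073 -0.0214]
 [-0.0515  0.0177]] [0.0544 0.0226 0.0545]
plate 7007 [0.5083 0.2665] [[ 0.1158 -0.0454]
 [-0.0365 -0.1084]
 [-0.1194  0.0366]] [0.1244 0.1144 0.1249]
[0.5719 0.2919]
[0.5418 0.2053]
[0.487  0.3214]
[0.4564 0.2322]
```

Run:
```python
from h import *
np.set_printoptions(precision=4,suppress=True)
g=np.array([.5158,.2640]); a=-.332
arm.goto([*g,.16],down(a)); arm.gripper_to(.06)
arm.line_to([*g,.054],vel=.1,f_stop=8)
s=arm.sense(); print(s["tcp_pos"],s["ft_force"])
arm.gripper_to(0.,80); s=arm.sense(); print(s["finger_gap"],s["gripper_force"],s["ft_force"],s["ft_torque"],s["tcp_pos"],s["orientation"])
arm.line_to([*g,.18],vel=.12); arm.pause(.3)
s=arm.sense(); print(s["finger_gap"],s["gripper_force"],s["ft_force"],s["ft_torque"],s["tcp_pos"],s["t"])
w=wrist(); save(w,"held.png")
h=np.array([.5837,-.2064])
arm.goto([*h,.18],down(.29)); arm.pause(.3); w=wrist(); save(w,"over.png"); np.savez("pics/over",T=w["T"],K=w["K"])
s=arm.sense(); print(s["tcp_pos"],s["ft_force"],s["t"])
c=imaging.read_camera("scene"); save(c,"sc2.png"); np.savez("pics/sc2",T=c["T"],K=c["K"])
a=cv2.imread("pics/over.png"); p=proj(c,[.58,-.2,.1]).astype(int); print(p)
b=cv2.imread("pics/sc2.png")[max(0,p[1]-110):p[1]+110,max(0,p[0]-110):p[0]+110]; b=cv2.resize(b,(420,420))
cv2.imwrite("pics/both.png",cv2.resize(np.hstack([a,b]),(800,343)))
```

```text
[0.5162 0.2643 0.0547] [-0.327   0.6538  0.5978]
0.022875616910381456 78.65448832511902 [ 0.7587 -0.5806  4.3377] [0.0244 0.1685 0.0379] [0.5162 0.2643 0.0547] [-3.0977  0.5186 -0.0014]
0.02309762284281799 78.42009902000427 [ 0.1983  0.3952 -3.3043] [-0.0374 -0.015  -0.0432] [0.5157 0.2639 0.1796] 10.5667
[ 0.5839 -0.2059  0.18  ] [ 0.3363  0.2025 -3.3049] 12.7
[229 269]
```

View pics/both.png

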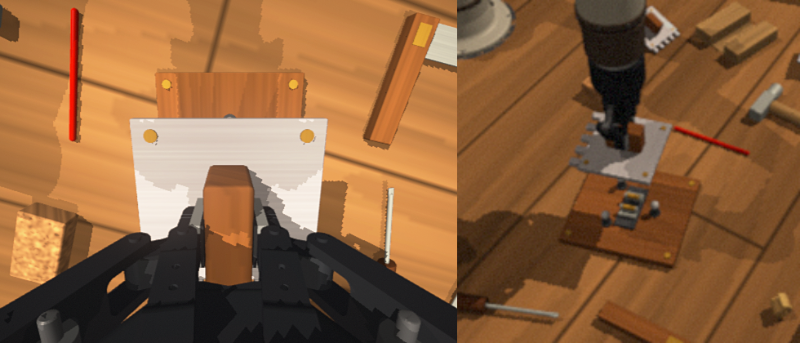

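Plate is held level with its comb toward the pair side, and the gap and weight (3.3 N) agree. Screws at (150,136) and (307,136) will check its offset in the hand.

Run:
```python
from m import *
w,i=load("over"); h=cv2.cvtColor(i,cv2.COLOR_BGR2HSV)
S=[]
for q in ((184,167),(376,167)):
    m=np.zeros(h.shape[:2],bool); sl=np.s_[q[1]-14:q[1]+15,q[0]-14:q[0]+15]; m[sl]=(h[:,:,1]>90)[sl]
    a,c,_=max(blobs(m,20,600),key=lambda b:b[0]); p=at_z(w,c,.1725)[:2]; S.append(p); print(a,c,p)
S=np.array(S); d=S[0]-S[1]; print("spacing",np.linalg.norm(d),"yaw",np.arctan2(-d[0],d[1]))
u=np.array([np.cos(.29),np.sin(.29)]); r=S.mean(0)-np.array([.5839,-.2059]); print("local",r@u,r@[-u[1],u[0]])
# same on the rest picture
w,i=load("w_plate"); h=cv2.cvtColor(i,cv2.COLOR_BGR2HSV); S=[]
for q in ((345,117),(448,124),(342,219),(442,225)):
    q=(np.array(q)*.7).astype(int); m=np.zeros(h.shape[:2],bool); sl=np.s_[q[1]-6:q[1]+7,q[0]-6:q[0]+7]; m[sl]=(h[:,:,1]>90)[sl]
    a,c,_=max(blobs(m,4,200),key=lambda b:b[0]); S.append(at_z(w,c,.0465)[:2])
S=np.array(S); print(S,"ctr",S.mean(0)); u=np.array([np.cos(-.332),np.sin(-.332)])
for p in S: r=p-[.5162,.2643]; print("local",r@u,r@[-u[1],u[0]])
print(arm.sense()["qpos"])
```

```text
231 [183.4848 166.2165] [ 0.6137 -0.1483]
231 [375.9437 166.0866] [ 0.6401 -0.2363]
spacing 0.09182466298033125 yaw 0.2923824840123916
local 0.0451076788383044 0.0007407757402083607
[[0.573  0.2927]
 [0.5429 0.2056]
 [0.4879 0.3221]
 [0.4576 0.2352]] ctr [0.5154 0.2639]
local 0.044436389525167465 0.04540025645677634
local 0.044388149265378124 -0.046802276144959694
local -0.04553414289739842 0.04539611930575724
local -0.04589772464668253 -0.046613469284231185
[-0.0782  0.4133 -0.0813  0.     -1.0762  1.9396]
```

Offset in the hand is under 1 mm. Placing.

Run:
```python
from h import *
np.set_printoptions(precision=4,suppress=True)
h=np.array([.5837,-.2064])
def pr(l):
    s=arm.sense(); print(l,s["tcp_pos"],s["ft_force"],s["ft_torque"],round(s["finger_gap"],4),s["t"])
arm.line_to([*h,.085],vel=.12); arm.pause(.2); pr("above")
for z in (.075,.072,.070,.068,.066,.064,.0625,.0615):
    st=arm.line_to([*h,z],vel=.02,f_stop=20); arm.pause(.1); pr((z,st))
    if st: break
```

```text
above [ 0.5842 -0.2065  0.086 ] [-0.8244  0.6935 -3.9088] [ 0.0147 -0.0054 -0.0041] 0.0227 13.8917
(0.075, False) [ 0.5838 -0.2064  0.0751] [-0.4872 -0.1359 -4.2312] [-0.0103  0.0226 -0.0079] 0.0228 14.6417
(0.072, False) [ 0.5838 -0.2065  0.0721] [-0.4144 -0.3076 -3.6422] [-0.209  -0.0795  0.0087] 0.0228 15.0417
(0.07, False) [ 0.5844 -0.2067  0.0706] [ 1.2602 -1.7123 -0.8859] [-0.6732 -0.3298  0.0056] 0.0228 15.3917
(0.068, False) [ 0.5846 -0.2064  0.0685] [ 1.9376 -0.0852  0.0905] [-0.2261 -0.6113 -0.0176] 0.0231 15.7417
(0.066, False) [ 0.584  -0.2062  0.0651] [ 3.7763 -0.9627 -4.5123] [-0.3473 -1.4     0.0318] 0.0229 16.0917
(0.064, False) [ 0.5829 -0.2068  0.0626] [ 3.2595 -3.9018 -7.1988] [-1.195  -1.2154  0.1417] 0.0231 16.4417
(0.0625, False) [ 0.5833 -0.2069  0.0622] [ 3.1554 -3.7149 -4.2035] [-1.5191 -0.8552  0.068 ] 0.0228 16.7917
(0.0615, False) [ 0.5835 -0.2069  0.0621] [ 0.3957 -4.4631  1.3284] [-1.6196 -0.2357  0.0079] 0.023 17.1417
```

Run:
```python
from h import *
np.set_printoptions(precision=4,suppress=True)
h=np.array([.5837,-.2064])
def pr(l):
    s=arm.sense(); print(l,s["tcp_pos"],s["ft_force"],s["ft_torque"],round(s["finger_gap"],4),s["t"])
arm.gripper_to(.05); arm.pause(.2); pr("open")
arm.line_to([*h,.2],vel=.12); arm.gripper_to(0.,30); arm.pause(.2); pr("up, shut")
w=wrist(); save(w,"seat.png"); np.savez("pics/seat",T=w["T"],K=w["K"])
c=imaging.read_camera("scene"); save(c,"sc3.png"); p=proj(c,[*h,.05]).astype(int)
b=cv2.resize(cv2.imread("pics/sc3.png")[p[1]-70:p[1]+70,p[0]-70:p[0]+70],(420,420),interpolation=2)
cv2.imwrite("pics/seatb.png",cv2.resize(np.hstack([cv2.imread("pics/seat.png"),b]),(800,343)))
```

```text
open [ 0.5836 -0.2062  0.0614] [-0.2117 -0.2092 -0.4547] [-0.0131  0.0004 -0.0351] 0.0498 17.7167
up, shut [ 0.5837 -0.2064  0.2   ] [ 0.4471 -0.0227 -0.9275] [ 0.0418 -0.0094 -0.0249] 0.0 19.7583
```

View pics/seatb.png

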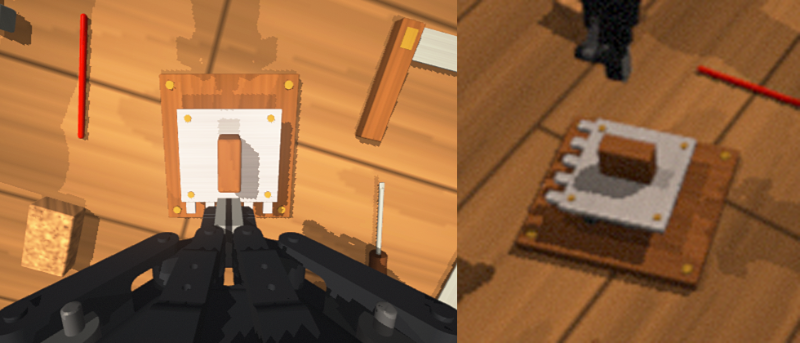

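The plate sits square and apparently level on the mount, comb at the pair side; grip top is at (229,163) in the picture. Now bedding it.

Run:
```python
from h import *
np.set_printoptions(precision=4,suppress=True)
h=np.array([.5837,-.2064])
def fz(n=8):
    v=[]
    for _ in range(n): arm.pause(.02); v.append(arm.sense()["ft_force"][2])
    return np.mean(v)
arm.line_to([*h,.105],vel=.1); arm.pause(.3); b=fz(); print("base",b)
st=arm.line_to([*h,.088],vel=.008,f_stop=9); s=arm.sense(); z=s["tcp_pos"][2]; f=fz()-b
print(st,s["tcp_pos"],s["ft_force"],"f",f,s["t"])
hold=0
for k in range(25):
    if 13.5<f<17.5:
        arm.pause(.3); hold+=1
        if hold>=5: break
    else:
        hold=0; z-=np.clip((15.5-f)*.00005,-.0004,.0004); arm.line_to([*h,z],vel=.005)
    f=fz()-b; s=arm.sense(); print(round(z,5),s["tcp_pos"],round(f,2),round(s["t"],2))
np.save("z.npy",z)
```

```text
base 0.12612053362020295
True [ 0.5838 -0.2065  0.0957] [-0.1546  1.0873  3.2297] f 4.34232728876836 22.6833
0.09529 [ 0.5838 -0.2065  0.0957] 5.34 23.25
0.09489 [ 0.5838 -0.2065  0.0956] 7.09 23.63
0.09449 [ 0.5838 -0.2065  0.0956] 8.43 24.02
0.09413 [ 0.5838 -0.2065  0.0956] 9.86 24.4
0.09385 [ 0.5839 -0.2065  0.0956] 10.78 24.78
0.09362 [ 0.5839 -0.2065  0.0956] 11.98 25.17
0.09344 [ 0.5839 -0.2065  0.0955] 12.03 25.55
0.09327 [ 0.5839 -0.2065  0.0955] 12.98 25.93
0.09314 [ 0.5839 -0.2065  0.0955] 13.6 26.32
0.09314 [ 0.5839 -0.2065  0.0955] 13.45 26.75
0.09304 [ 0.5839 -0.2065  0.0955] 13.7 27.13
0.09304 [ 0.5839 -0.2066  0.0955] 14.13 27.57
0.09304 [ 0.5839 -0.2065  0.0955] 14.15 28.0
0.09304 [ 0.5839 -0.2065  0.0955] 13.77 28.43
0.09304 [ 0.5839 -0.2065  0.0955] 14.03 28.87
```

Grip top met at 95.6 mm (home 96) and about 14 N held for over 2 s. Backing away and checking.

Run:
```python
from m import *
h=[.5837,-.2064]
arm.line_to([*h,.2],vel=.1); arm.pause(.3)
w=wrist(); save(w,"end.png")
i=cv2.imread("pics/end.png"); hs=cv2.cvtColor(i,cv2.COLOR_BGR2HSV); S=[]
for q in ((187,118),(271,118),(191,194),(267,194)):
    q=(np.array(q)*1.225).astype(int); m=np.zeros(hs.shape[:2],bool); sl=np.s_[q[1]-10:q[1]+11,q[0]-10:q[0]+11]; m[sl]=(hs[:,:,1]>90)[sl]
    a,c,_=max(blobs(m,4,400),key=lambda b:b[0]); S.append(at_z(w,c,.054)[:2])
S=np.array(S); d=S[0]+S[1]-S[2]-S[3]; print(S,"ctr",S.mean(0),"yaw",np.arctan2(d[1],d[0]),arm.sense()["t"])
c=imaging.read_camera("scene"); save(c,"sc4.png"); p=proj(c,[*h,.05]).astype(int)
b=cv2.resize(cv2.imread("pics/sc4.png")[p[1]-70:p[1]+70,p[0]-70:p[0]+70],(420,420),interpolation=2)
cv2.imwrite("pics/endb.png",cv2.resize(np.hstack([i,b]),(800,343)))
```

```text
[[ 0.6134 -0.1496]
 [ 0.6398 -0.2376]
 [ 0.5273 -0.1754]
 [ 0.5537 -0.2634]] ctr [ 0.5835 -0.2065] yaw 0.29063213118336917 30.7333
```

View pics/endb.png

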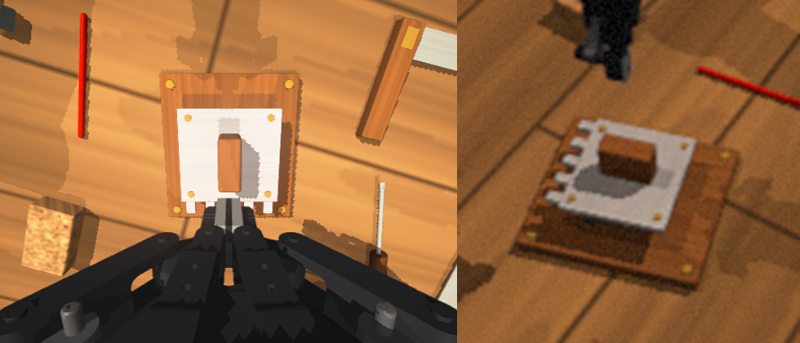

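The plate sits on the mount with the grip at (229,163), centre (0.5835, -0.2065) and yaw 0.291, matching the mount. Nothing else has been disturbed. Handing in.

```bash
python3 -c "
from workcell import arm
print(arm.close_job())"
```

```text
the job is handed in; nothing more can be done
None
```

The plate is on the three-ball mount, comb at the pair side; it was bedded with about 14 N for over 2 s and let go, and the job was handed in at about 31 s; the hand-in gave no verdict, but my last measurement put it within about 0.3 mm and 0.001 rad of the measured home.

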